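# Take the forgotten screwdriver out of the opened power supply

### The arm

A 6-joint arm with a two-finger parallel gripper is mounted at the origin on the work surface. World frame = base frame: x ahead of the robot, y to its left, z up, the work surface at z = 0. Lengths are in m, angles in rad, forces in N, time in s.
With the tool pointing down it reaches from about 0.4 to 0.925 m from the base axis. Payload 12.5 kg.
Tool frame: the origin (TCP) lies midway between the tips of the shut fingers; the grasp point (between the pads) lies 19 mm behind it (pinch_z is the distance from the TCP to the grasp point, in m); z points along the fingers, y is the direction in which the jaws open and shut (so a half turn about z gives the same grasp; the last joint's range is limited). The gripper opens to 95 mm and grips with 3 to 60 N. Pads are 20 mm wide; open, the fingers measure 119 mm over their backs; the gripper's body (75 mm by 180 mm) begins 59 mm behind the grasp point.
Start: joints at [1.035, 0.491, 1.559, -0, 1.092, -0.106], TCP at [0.26, 0.568, 0.215] pointing down, gripper open.
Joint ranges: [-3.1, 3.1], [-0.84, 2.19], [0.05, 2.79], [-1.13, 4.28], [0.06, 2.93], [-2.69, 2.69]. Speed limits (rad/s): [2.22, 2.22, 2.79, 3.14, 3.14, 3.14].

### API

Orientations are given as a unit quaternion [x, y, z, w].
In Python, from plant import get_state, capture, camera_params, sign_off, pinch_z gives the robot as it stands. The module is installed in compiled form; this text tells all that it offers.
- The arm moves only by the tool play_rows, never from a script. Its argument "plan" is a list of rows, each an object with "gripper": the closure in counts, from 0 (fully open) to 255 (shut); "translation": the shift along the world's x, y, z scaled (see below), a list of three; "twist": the turn about the world's z scaled (see below). A call has 1 to 10 rows; each row is the pose to reach, as a shift and turn from the pose commanded when the call began; what a row does not reach only later rows make up. The controller multiplies each number of a shift by 300 mm and each number of a turn by 90 degrees. A row lasts 1/8 s, in which the tool goes at most 62.5 mm and 10.7 degrees, less where a joint would pass 70% of its speed; a pose out of reach is approached as far as the arm can. A call with a number of a shift or a turn outside -1 to 1 is refused whole. A call with a gripper value outside its range is refused whole. The fingers move at their own pace and stop on an object; "grip_force" is the grip in N (left out, the last holds). Time passes only in rows, so rows that repeat a pose let the fingers close. It gives the time, the measured TCP pose, the force and the opening at its end, in the units of the state.
- get_state(): the state, without advancing time (a new reading comes with each control period).
- capture(name): name is "side" or "top"; returns the picture (420x560x3 uint8, red, green, blue); there is no depth.
- camera_params(name): a dict with "K" (3x3 intrinsics, pixels), "D" ([k1, k2, p1, p2, k3] as OpenCV has them; the pictures are not rectified), "R" (3x3) and "t" (3): a world point X has camera coordinates R X + t. Camera axes: x right, y down, z forward; pixel columns grow to the right and rows downward; lengths in m; the calibration is good to about 2 mm. A picture is of the moment at which its call begins. camera_params takes no time and is no camera call.
- sign_off(): hands the job in, once; it reports no verdict.
The state is a dict: "time_s": time; "joint_pos": joint angles; "qvel": joint speeds; "tau": joint torques, N m; "position": TCP position; "eef_rot": TCP orientation; "ft_force": force on the tool from outside, world axes, zero at the start; "ft_torque": the same for the moment, N m; "gripper_width": opening from 0.0 (shut) to 1.0 (fully open).
Only numpy, scipy, OpenCV 4.12 (cv2) and the standard library are available. Lean on these libraries where they do the work, as an engineer would, in place of code of your own. Each camera call takes 0.05 s, during which the arm holds its last target.

### The job

A long screwdriver was left lying inside the bench power supply; it is longer than the hatch opening in the top cover, so both its ends are hidden under the cover. Take hold of it through the opening, work it out one end first at a slant without forcing it or yourself against the cover or knocking the circuit board, and leave the other things on the bench and on the case where they are. Finish still holding the screwdriver in the gripper, motionless, with all of it at least 6 cm above the top cover.

Things in the scene. Friction and masses are not known exactly. Their poses are not given: they have to be found in the camera images.
- case: Bench power supply, flat metal case 260 (own x) x 360 (own y) x 63 mm high, fixed on the bench. Origin on the bench under its centre, own z up; front panel (knobs and terminals stand out 16 mm) faces its own -x. Inner floor 10 mm above the bench, 50 mm clear height to the cover, inner walls at x = +-127, y = +-177 mm. Empty bay holding the screwdriver: x = -127 to +23 mm, full length in y.
- cover: The case's top sheet, fixed to it, 3 mm thick, underside 60 mm and top 63 mm above the bench; origin and axes of the case. The hatch opening is a plain rectangle in it: x from -108 to +52 mm, y from -53 to +117 mm (160 x 170 mm). The cover hides 60 mm of the bay beyond the opening's +y edge and 124 mm beyond its -y edge.
- hatch (a point): Centre of the hatch opening, level with the top of the cover, at (-28, +32, +63) mm in the case's frame; same axes as the case.
- board: Green circuit board with its components, fixed in the rear part of the case from x = +23 to +126 mm; board surface 22 mm above the bench, parts up to 54 mm above the bench. Same origin and axes as the case. Its front edge and three small capacitors show in the opening. Fragile: must not be knocked.
- screwdriver: Loose flat-blade screwdriver, 250 mm long, 120 to 200 g. Own +x runs from handle to blade, z up. Handle 26 x 26 mm square with rounded edges from x = -60 to +45 mm, then a neck 19 mm thick to +60, then a 7 mm round steel shaft to +190 mm, blade end 8 x 3 mm. Origin on the handle's underside, 60 mm from its butt; centre line 13 mm above that; centre of mass about 30 mm ahead of the origin.
- tip (a point): End of the screwdriver's blade, on its centre line. At the start the screwdriver lies level on its handle on the case's floor (centre line 23 mm above the bench), blade pointing to the case's -y within 4 degrees, this end 35 to 65 mm under the cover beyond the opening's -y edge.
- butt (a point): Rear end of the screwdriver's handle, on its centre line. At the start it is 15 to 45 mm under the cover beyond the opening's +y edge, so that 60 to 90 mm of the handle shows.
- multimeter: Blue hand multimeter lying on the bench, 180 x 88 x 48 mm, origin under its centre; some 290 to 330 mm from the case's centre on its +y side. Leave alone.
- solder_spool: Reel of solder standing on the bench, 60 mm diameter, 45 mm high, origin under its centre; beyond the case's -y side. Leave alone.
- screw_dish: Small steel dish with the hatch screws, 64 mm diameter at the rim, 16 mm high, standing loose on the cover near its rear -y corner; origin under its centre. Leave alone.

How it is judged:
By the outcome, as a careful person would: the job done as asked, in the order asked, and still so for the second after the job is handed in, while the arm keeps its last pose, push and grip.
It also fails if it takes over 42 s, if anything falls off the work surface, if the arm or the gripper's body presses on something with over 40 N, if the wrist force passes 120 N, or if a joint passes its speed limit or range.

## Working session

There is one attempt and no reset: what is moved stays moved. The work goes in short steps, Python scripts to look and compute and a tool call to move; the robot and the scene stay as the last step left them, time stands still between calls to the robot, and variables do not carry over. Pictures are saved under pics/ and viewed, and the job is handed in when it is done.

Besides the shell and the picture viewer there is one more tool, called after "Call:" by a JSON object that holds its "method" and its "body", one argument or row to a line. play_rows: Moves the arm, as the interface text tells. Its arguments: {"type":"object","properties":{"plan":{"type":"array","items":{"type":"object","properties":{"gripper":{"type":"number"},"translation":{"type":"array","items":{"type":"number","minimum":-1,"maximum":1}},"twist":{"type":"number","minimum":-1,"maximum":1}}}},"grip_force":{"type":"number"}},"required":["plan"]}

```bash
mkdir -p pics
cat > h.py <<'E'
import numpy as np, cv2
from plant import *
def snap(n,f):
    im=capture(n); cv2.imwrite('pics/'+f,im[:,:,::-1]); return im
E
python3 - <<'E'
from h import *
snap('top','t0.png'); snap('side','s0.png')
for n in('top','side'):
    c=camera_params(n); R=np.array(c['R']);print(n,np.round(c['K'],1).tolist(),np.round(c['D'],3),np.round(-R.T@c['t'],3),np.round(R,3).tolist())
print(get_state(), pinch_z)
E
```

```text
top [[445.7, 0.0, 282.5], [0.0, 445.7, 206.0], [0.0, 0.0, 1.0]] [-0.139  0.     0.     0.     0.   ] [0.523 0.074 1.103] [[0.021, -1.0, -0.0], [-0.993, -0.021, -0.119], [0.119, 0.002, -0.993]]
side [[413.0, 0.0, 277.1], [0.0, 413.0, 212.6], [0.0, 0.0, 1.0]] [-0.06  0.    0.    0.    0.  ] [ 0.571 -0.566  0.71 ] [[0.998, -0.059, 0.018], [-0.03, -0.716, -0.698], [0.054, 0.696, -0.716]]
{'time_s': 0.1, 'joint_pos': array([ 1.03537889e+00,  4.91521265e-01,  1.55934220e+00, -6.18487627e-06,
        1.09170867e+00, -1.05592095e-01]), 'qvel': array([-0.00207666, -0.00132954, -0.00225708,  0.00055772,  0.00080796,
       -0.00073065]), 'tau': array([ 2.06849982e-03, -6.13625622e+01, -2.58607560e+01,  6.94141863e-02,
        4.70856554e-02, -5.05313636e-06]), 'position': array([0.26032176, 0.5679923 , 0.21412247]), 'eef_rot': array([ 2.13260690e-01,  9.76995209e-01, -4.65665590e-04, -1.51686763e-04]), 'ft_force': array([-1.40350953, -0.29026961,  0.50438293]), 'ft_torque': array([-0.02826534, -0.01379277,  0.01176923]), 'gripper_width': 1.0008338941659287} 0.0188
```

View pics/t0.png

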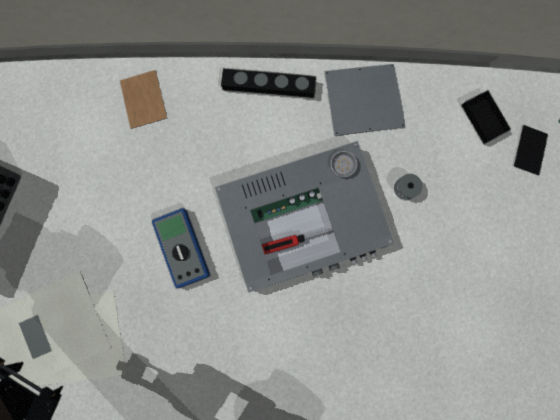

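View pics/s0.png

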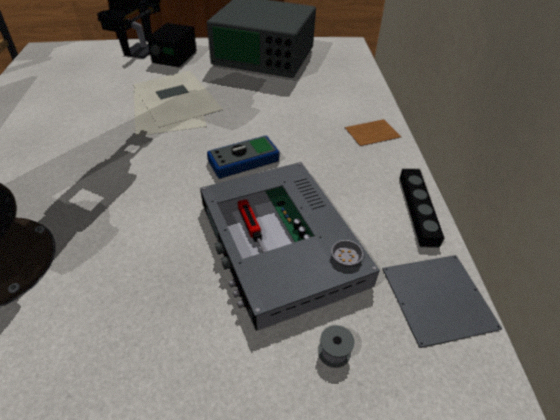

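Run:
```python
import cv2
a=cv2.imread('pics/t0.png')
cv2.imwrite('pics/t0z.png',cv2.resize(a[135:300,205:405],None,fx=4,fy=4,interpolation=cv2.INTER_CUBIC)[:600])
b=cv2.imread('pics/s0.png')
cv2.imwrite('pics/s0z.png',cv2.resize(b[160:310,195:385],None,fx=4,fy=4,interpolation=cv2.INTER_CUBIC))
```

```text
(no output)
```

View pics/t0z.png

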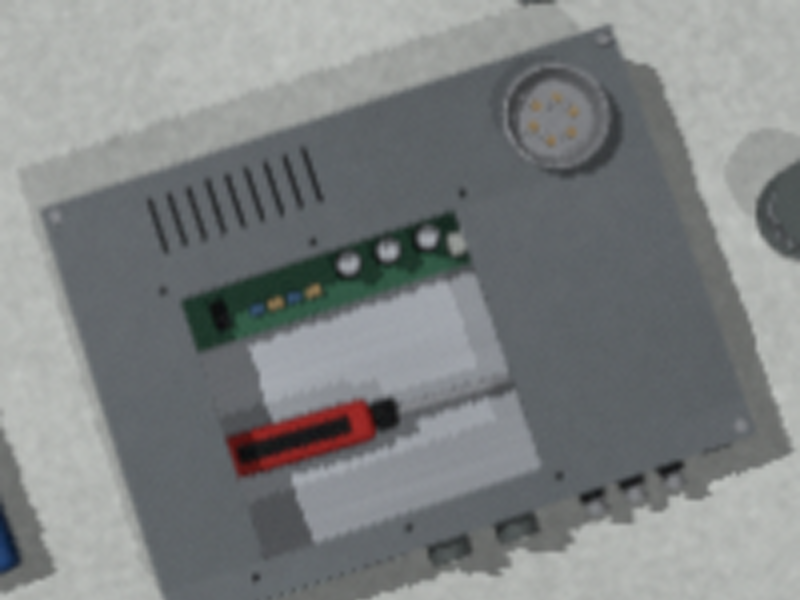

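View pics/s0z.png

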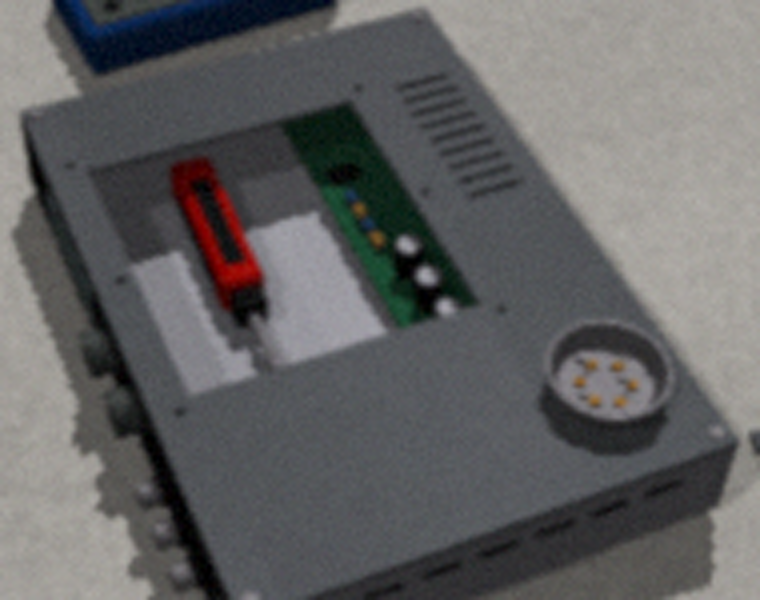

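```bash
cat >> h.py <<'E'
from scipy.optimize import least_squares
C={n:{k:np.array(v,float) for k,v in camera_params(n).items() if k in('K','D','R','t')} for n in('top','side')}
def proj(n,X):
    c=C[n]; return cv2.projectPoints(np.atleast_2d(np.array(X,float)),cv2.Rodrigues(c['R'])[0],c['t'],c['K'],c['D'])[0][:,0]
def back(n,uv,z):
    c=C[n]; p=cv2.undistortPoints(np.array(uv,float).reshape(-1,1,2),c['K'],c['D'])[:,0]
    d=np.c_[p,np.ones(len(p))]@c['R']; o=-c['R'].T@c['t']; return o+d*((z-o[2])/d[:,2])[:,None]
def c2w(P,X):
    X=np.atleast_2d(X); c,s=np.cos(P[2]),np.sin(P[2]); return np.c_[P[0]+c*X[:,0]-s*X[:,1],P[1]+s*X[:,0]+c*X[:,1],X[:,2]]
def w2c(P,X):
    X=np.atleast_2d(X); c,s=np.cos(P[2]),np.sin(P[2]); d=X[:,:2]-P[:2]; return np.c_[c*d[:,0]+s*d[:,1],-s*d[:,0]+c*d[:,1],X[:,2]]
def zt(u,ox,oy): return (np.array(u,float)+.5)/4-.5+[ox,oy]
E
python3 - <<'E'
from h import *
M=np.array([[.052,.117,.063],[.052,-.053,.063],[-.108,-.053,.063],[-.108,.117,.063],[.13,.18,.063],[.13,-.18,.063]])
ut=zt([(183,298),(455,211),(541,466),(262,557),(42,210),(612,26)],205,135)
us=zt([(352,102),(479,303),(188,397),(90,170),(427,10),(736,441)],195,160)
for use in (('top',),('side',),('top','side')):
    def f(P):
        X=c2w(P,M); return np.concatenate([(proj(n,X)-{'top':ut,'side':us}[n]).ravel() for n in use])
    r=least_squares(f,[.6,0,.3],loss='soft_l1'); print(use,r.x,np.round(r.fun.reshape(-1,2),1).tolist())
P=r.x
np.save('P.npy',P)
# handle top-edge corners in top view z=.036
hs=zt([(228,440),(238,476),(360,402),(372,440)],205,135)
print(np.round(w2c(P,back('top',hs,.036)),4))
print('shaft',np.round(w2c(P,back('top',zt([(400,408),(510,383)],205,135),.023)),4))
hs=zt([(172,165),(210,160),(225,298),(262,282)],195,160)
print(np.round(w2c(P,back('side',hs,.036)),4))
print('shaft',np.round(w2c(P,back('side',zt([(250,310),(275,360)],195,160),.023)),4))
E
```

```text
('top',) [0.62776735 0.02579477 0.33456386] [[-0.6, 0.1], [0.0, -0.2], [0.2, 0.6], [0.5, 0.7], [-0.5, -0.9], [0.3, -0.4]]
('side',) [0.62718422 0.02574655 0.33376765] [[-0.1, -0.3], [0.1, 0.4], [-0.0, -0.6], [-0.4, 0.2], [-0.0, -0.6], [0.5, 0.5]]
('top', 'side') [0.62742212 0.02578765 0.33418723] [[-0.6, 0.2], [0.0, -0.1], [0.2, 0.8], [0.5, 0.8], [-0.5, -0.8], [0.3, -0.2], [-0.1, -0.3], [0.2, 0.4], [0.1, -0.6], [-0.3, 0.2], [0.0, -0.7], [0.6, 0.4]]
[[-0.0342  0.1165  0.036 ]
 [-0.0564  0.1174  0.036 ]
 [-0.0369  0.0345  0.036 ]
 [-0.0606  0.0347  0.036 ]]
shaft [[-0.0472  0.012   0.023 ]
 [-0.0535 -0.0563  0.023 ]]
[[-0.0555  0.1311  0.036 ]
 [-0.0334  0.127   0.036 ]
 [-0.0621  0.0225  0.036 ]
 [-0.0393  0.026   0.036 ]]
shaft [[-0.0488  0.0201  0.023 ]
 [-0.0488 -0.0178  0.023 ]]
```

Run:
```python
from h import *
P=np.load('P.npy'); s=get_state()
g=c2w(P,[-.0461,.098,.2])[0]; print(g,(g-s['position'])/.3, np.degrees(P[2]))
print('multimeter/dish', c2w(P,[-.0461,.06,.2])[0])
```

```text
[0.55172835 0.10324515 0.2       ] [ 0.97135529 -1.54915717 -0.04707491] 19.147517997583083
multimeter/dish [0.56419241 0.06734742 0.2       ]
```

Call:
{"method": "play_rows", "body": {
  "plan": [
    {"translation":[0.12,-0.15,0],"twist":-0.08,"gripper":110},
    {"translation":[0.97,-1,0],"twist":-0.543,"gripper":110},
    {"translation":[0.97,-1,0],"twist":-0.543,"gripper":110},
    {"translation":[0.97,-1,0],"twist":-0.543,"gripper":110},
    {"translation":[0.97,-1,0],"twist":-0.543,"gripper":110},
    {"translation":[0.97,-1,0],"twist":-0.543,"gripper":110},
    {"translation":[0.97,-1,0],"twist":-0.543,"gripper":110},
    {"translation":[0.97,-1,0],"twist":-0.543,"gripper":110},
    {"translation":[0.97,-1,0],"twist":-0.543,"gripper":110}
  ],
  "grip_force": 10
}}

```text
time_s: 1.23
position: [0.5509, 0.2683, 0.2143]
eef_rot: [0.598, 0.801, -0.0, -0.0]
ft_force: [-0.1, 0.9, -0.1]
gripper_width: 0.57
```

Call:
{"method": "play_rows", "body": {
  "plan": [
    {"translation":[0.003,-0.15,-0.05],"twist":0,"gripper":110},
    {"translation":[0.003,-0.35,-0.15],"twist":0,"gripper":110},
    {"translation":[0.003,-0.5,-0.25],"twist":0,"gripper":110},
    {"translation":[0.003,-0.55,-0.3],"twist":0,"gripper":110},
    {"translation":[0.003,-0.55,-0.3],"twist":0,"gripper":110},
    {"translation":[0.003,-0.55,-0.3],"twist":0,"gripper":110}
  ]
}}

```text
time_s: 1.98
position: [0.5527, 0.1048, 0.1256]
eef_rot: [0.598, 0.802, 0.001, 0.001]
ft_force: [0.4, 0.3, -0.9]
gripper_width: 0.571
```

Run:
```python
from h import *
P=np.load('P.npy'); s=get_state(); print(s['position'],w2c(P,s['position']),s['ft_force'],s['joint_pos'],s['gripper_width'])
b=snap('side','s1.png'); cv2.imwrite('pics/s1z.png',cv2.resize(b[130:330,180:400,::-1],None,fx=3,fy=3,interpolation=cv2.INTER_CUBIC))
b=snap('top','t1.png'); cv2.imwrite('pics/t1z.png',cv2.resize(b[135:300,205:405,::-1],None,fx=3,fy=3,interpolation=cv2.INTER_CUBIC))
```

```text
[0.55269903 0.10476711 0.12556093] [[-0.04468382  0.09911938  0.12556093]] [ 0.38008143  0.34421561 -0.89360715] [ 6.98172840e-02  5.10130828e-01  1.80946144e+00  2.77935407e-04
  8.20488102e-01 -2.19900255e-01] 0.5713327114940582
```

View pics/s1z.png

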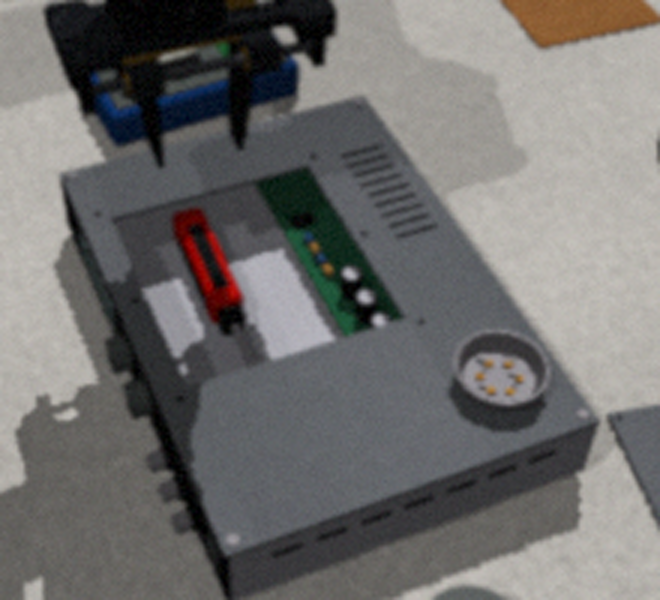

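View pics/t1z.png

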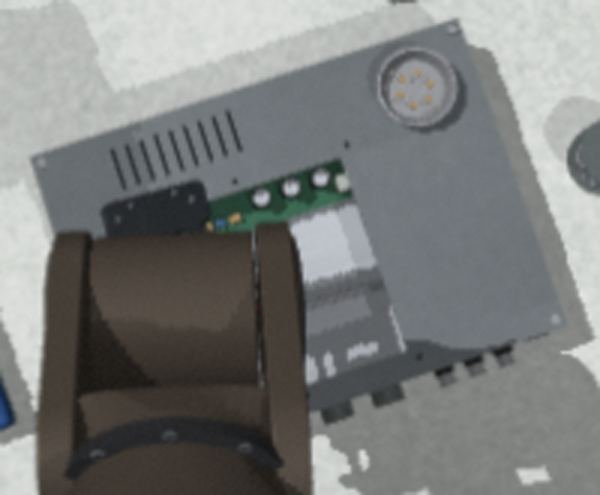

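Call:
{"method": "play_rows", "body": {
  "plan": [
    {"translation":[0,0,-0.06],"twist":0,"gripper":110},
    {"translation":[0,0,-0.15],"twist":0,"gripper":110},
    {"translation":[0,0,-0.22],"twist":0,"gripper":110},
    {"translation":[0,0,-0.25],"twist":0,"gripper":110},
    {"translation":[0,0,-0.25],"twist":0,"gripper":110},
    {"translation":[0,0,-0.25],"twist":0,"gripper":110}
  ]
}}

```text
time_s: 2.82
position: [0.5527, 0.1034, 0.0505]
eef_rot: [0.598, 0.801, 0.0, 0.001]
ft_force: [0.4, -0.3, -0.9]
gripper_width: 0.566
```

Run:
```python
from h import *
P=np.load('P.npy'); s=get_state(); print(s['position'],w2c(P,s['position']),s['ft_force'],s['gripper_width'])
b=snap('side','s2.png'); cv2.imwrite('pics/s2z.png',cv2.resize(b[130:280,180:380,::-1],None,fx=4,fy=4,interpolation=cv2.INTER_CUBIC))
print((proj('side',s['position'])-[180,130])*4)
```

```text
[0.55274979 0.10343    0.05052373] [[-0.04507444  0.09783959  0.05052373]] [ 0.41604437 -0.31309535 -0.93356041] 0.5659433627336321
[[265.55649417 298.45528755]]
```

View pics/s2z.png

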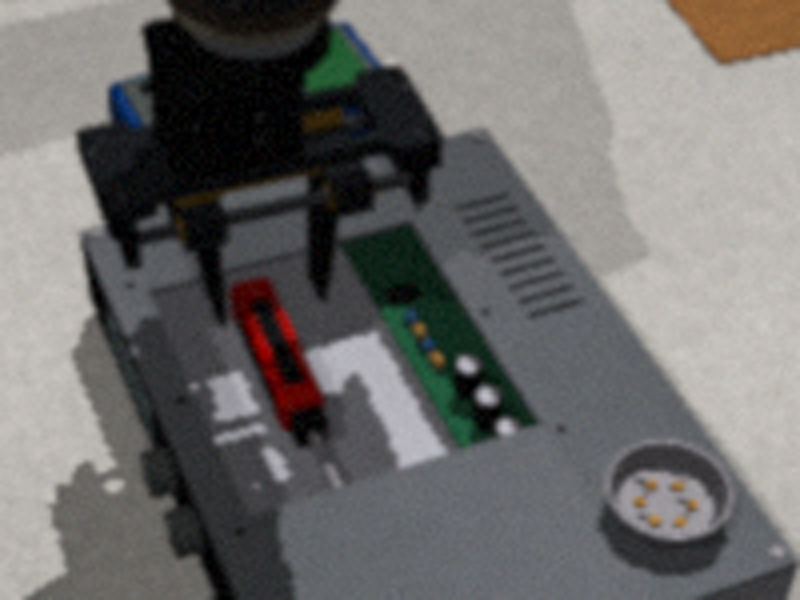

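Run:
```python
from h import *
t=np.array([.5527,.1034,.0505]); a=np.radians(16.5); j=np.array([np.cos(a),np.sin(a),0])
for n in(-.09,-.08,-.07,.07,.08,.09):
  for z in(.04,.06,.08): print(n,z,np.round((proj('side',t+j*n+[0,0,z])-[180,130])*4).ravel())
```

```text
-0.09 0.04 [102. 284.]
-0.09 0.06 [ 98. 256.]
-0.09 0.08 [ 94. 228.]
-0.08 0.04 [121. 279.]
-0.08 0.06 [117. 252.]
-0.08 0.08 [113. 224.]
-0.07 0.04 [139. 275.]
-0.07 0.06 [135. 248.]
-0.07 0.08 [132. 220.]
0.07 0.04 [383. 219.]
0.07 0.06 [383. 192.]
0.07 0.08 [384. 165.]
0.08 0.04 [399. 216.]
0.08 0.06 [400. 189.]
0.08 0.08 [401. 161.]
0.09 0.04 [416. 212.]
0.09 0.06 [417. 185.]
0.09 0.08 [418. 157.]
```

Call:
{"method": "play_rows", "body": {
  "plan": [
    {"translation":[-0.003,0,-0.05],"twist":0,"gripper":110},
    {"translation":[-0.003,0,-0.09],"twist":0,"gripper":110},
    {"translation":[-0.003,0,-0.118],"twist":0,"gripper":110},
    {"translation":[-0.003,0,-0.118],"twist":0,"gripper":110},
    {"translation":[-0.003,0,-0.118],"twist":0,"gripper":110}
  ]
}}

```text
time_s: 3.5
position: [0.5515, 0.1032, 0.0143]
eef_rot: [0.598, 0.801, 0.0, 0.0]
ft_force: [-0.2, -0.7, 0.1]
gripper_width: 0.569
```

Call:
{"method": "play_rows", "body": {
  "plan": [
    {"translation":[0,0,0],"twist":0,"gripper":255},
    {"translation":[0,0,0],"twist":0,"gripper":255},
    {"translation":[0,0,0],"twist":0,"gripper":255},
    {"translation":[0,0,0],"twist":0,"gripper":255},
    {"translation":[0,0,0],"twist":0,"gripper":255}
  ],
  "grip_force": 12
}}

```text
time_s: 4.12
position: [0.5515, 0.1032, 0.0144]
eef_rot: [0.598, 0.801, 0.0, 0.0]
ft_force: [0.2, 0.1, 2.1]
gripper_width: 0.271
```

Call:
{"method": "play_rows", "body": {
  "plan": [
    {"translation":[0,0,0.01],"twist":0,"gripper":255},
    {"translation":[0.009,-0.03,0.01],"twist":0,"gripper":255},
    {"translation":[0.018,-0.06,0.01],"twist":0,"gripper":255},
    {"translation":[0.027,-0.09,0.01],"twist":0,"gripper":255},
    {"translation":[0.038,-0.128,0.01],"twist":0,"gripper":255},
    {"translation":[0.038,-0.128,0.01],"twist":0,"gripper":255},
    {"translation":[0.038,-0.128,0.01],"twist":0,"gripper":255}
  ]
}}

```text
time_s: 5.0
position: [0.5627, 0.0647, 0.0172]
eef_rot: [0.598, 0.801, -0.0, -0.0]
ft_force: [-0.3, -0.7, -2.0]
gripper_width: 0.272
```

Run:
```python
from h import *
P=np.load('P.npy'); s=get_state(); print(s['position'],w2c(P,s['position']),s['ft_force'],s['ft_torque'],s['gripper_width'])
b=snap('side','s3.png'); cv2.imwrite('pics/s3z.png',cv2.resize(b[150:280,190:350,::-1],None,fx=5,fy=5,interpolation=cv2.INTER_CUBIC)[:600])
```

```text
[0.56273244 0.06472698 0.01721229] [[-0.04833871  0.0580034   0.01721229]] [-0.31994144 -0.71452585 -1.97233151] [ 0.05529043  0.01232832 -0.00853976] 0.2717765808245634
```

View pics/s3z.png

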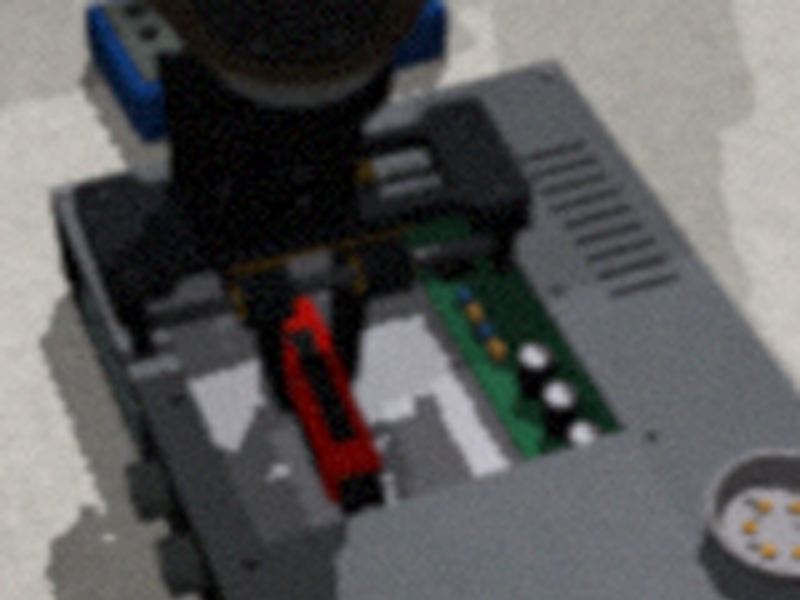

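Call:
{"method": "play_rows", "body": {
  "plan": [
    {"translation":[0,0,0],"twist":0,"gripper":255},
    {"translation":[0,0,0],"twist":0,"gripper":255},
    {"translation":[0,0,0.02],"twist":0,"gripper":255},
    {"translation":[0,0,0.04],"twist":0,"gripper":255},
    {"translation":[0,0,0.04],"twist":0,"gripper":255}
  ],
  "grip_force": 4
}}

```text
time_s: 5.68
position: [0.5631, 0.0648, 0.03]
eef_rot: [0.598, 0.801, 0.0, 0.001]
ft_force: [0.2, 1.2, -1.2]
gripper_width: 0.273
```

Run:
```python
from h import *
P=np.load('P.npy'); s=get_state(); print(s['position'],w2c(P,s['position']),s['ft_force'],s['ft_torque'],s['gripper_width'])
b=snap('side','s4.png'); cv2.imwrite('pics/s4z.png',cv2.resize(b[150:280,190:350,::-1],None,fx=5,fy=5,interpolation=cv2.INTER_CUBIC)[:600])
```

```text
[0.56314022 0.06481521 0.0299588 ] [[-0.04792455  0.057953    0.0299588 ]] [ 0.16895179  1.22913401 -1.15514735] [-0.06369948 -0.0100939   0.02860805] 0.27345897267351665
```

View pics/s4z.png

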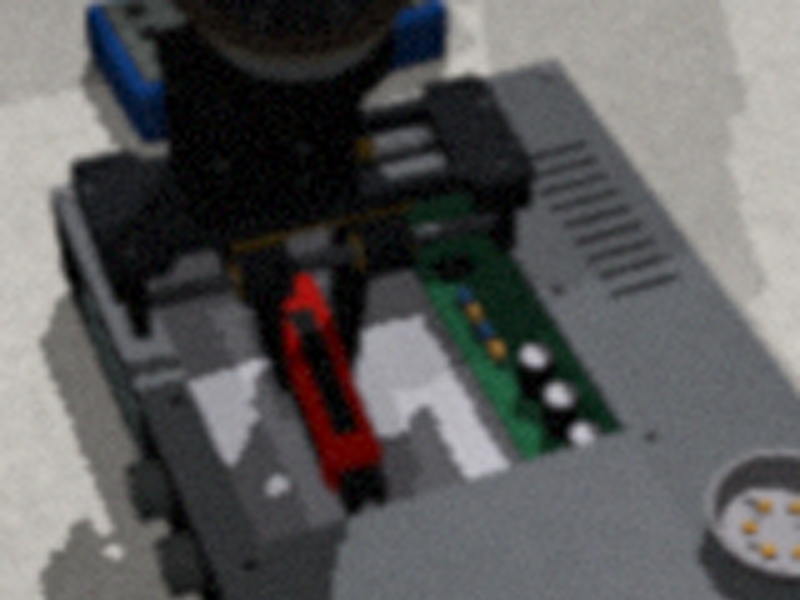

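Call:
{"method": "play_rows", "body": {
  "plan": [
    {"translation":[0,0,0.03],"twist":0,"gripper":255},
    {"translation":[0,0,0.06],"twist":0,"gripper":255},
    {"translation":[0,0,0.07],"twist":0,"gripper":255},
    {"translation":[0,0,0.07],"twist":0,"gripper":255}
  ],
  "grip_force": 4
}}

```text
time_s: 6.22
position: [0.563, 0.0648, 0.0506]
eef_rot: [0.598, 0.801, 0.0, 0.0]
ft_force: [0.0, -0.0, -1.6]
gripper_width: 0.274
```

```bash
cat >> h.py <<'E'
def look(i):
    P=np.load('P.npy'); s=get_state(); print(s['position'],w2c(P,s['position']),s['ft_force'],s['ft_torque'],s['gripper_width'])
    b=snap('side',f's{i}.png'); z=cv2.resize(b[150:270,190:350,::-1],None,fx=5,fy=5,interpolation=cv2.INTER_CUBIC)
    # overlay predicted screwdriver axis top line for tilts, grip at TCP+pinch, 35mm from butt
    z=z.copy(); g=w2c(P,s['position'])[0]
    for th,col in((5,(255,255,0)),(10,(0,255,255)),(15,(0,255,0)),(20,(255,0,255)),(30,(255,255,255))):
        t=np.radians(th); d=np.array([-.045*np.cos(t),-np.cos(t),-np.sin(t)]); n=np.array([0,-np.sin(t),np.cos(t)])
        c=g+[0,0,.0188]-n*.0085   # centre line under the grasp point
        pts=[c+d*x+n*.013 for x in(-.035,.07)]
        q=((proj('side',c2w(P,np.array(pts)))-[190,150])*5).astype(int)
        cv2.line(z,tuple(map(int,q[0])),tuple(map(int,q[1])),col,1)
    cv2.imwrite(f'pics/s{i}z.png',z)
E
python3 -c "
from h import *
look(5)"
```

```text
[0.56295022 0.06480895 0.05064138] [[-0.04810609  0.05800941  0.05064138]] [ 0.0300814  -0.03791583 -1.61286637] [-0.00842459  0.05756681  0.03633229] 0.27352382404702547
```

View pics/s5z.png

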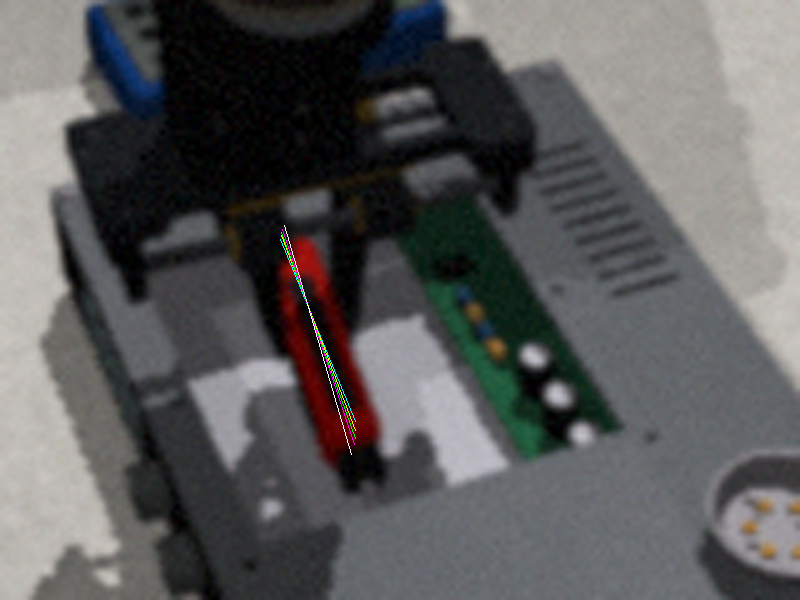

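```bash
cat >> h.py <<'E'
def wire(g,th,b,h=.0085,k=-.045):
    """g TCP in case frame; returns handle box corners (8), neck end, tip in case frame"""
    t=np.radians(th); yd=np.array([k,-1,0])/np.hypot(k,1); d=yd*np.cos(t)-np.array([0,0,1])*np.sin(t); n=yd*np.sin(t)+np.array([0,0,1])*np.cos(t); l=np.cross(n,d)
    c=g+[0,0,.0188]-n*h
    return [c+d*x+l*y+n*z for x in(-b,.105-b) for y in(-.013,.013) for z in(-.013,.013)]+[c+d*(.12-b),c+d*(.25-b)]
def draw(i,items,cam='side',crop=(190,150,350,270),f=5):
    P=np.load('P.npy'); s=get_state(); g=w2c(P,s['position'])[0]
    z=cv2.resize(cv2.imread(f'pics/{"s" if cam=="side" else "t"}{i}.png')[crop[1]:crop[3],crop[0]:crop[2]],None,fx=f,fy=f,interpolation=cv2.INTER_CUBIC)
    for th,b,h,col in items:
        w=np.array(wire(g,th,b,h)); print(th,'tip',w[-1],'buttTop',w[1])
        q=((proj(cam,c2w(P,w))-crop[:2]+.5)*f).astype(int).tolist()
        for a,e in((0,1),(2,3),(4,5),(6,7),(0,2),(1,3),(4,6),(5,7),(0,4),(1,5),(2,6),(3,7),(8,9)): cv2.line(z,q[a],q[e],col,1)
    cv2.imwrite(f'pics/d{i}.png',z)
E
python3 -c "
from h import *
draw(5,[(12.6,.035,.0085,(255,255,0)),(0,.035,.0085,(255,255,255))])"
```

```text
12.6 tip [-0.05753857 -0.14973314  0.01399785] buttTop [-0.05968495  0.09175081  0.08122058]
0 tip [-0.0578547  -0.15675815  0.06069394] buttTop [-0.05960293  0.09357352  0.07369394]
```

View pics/d5.png

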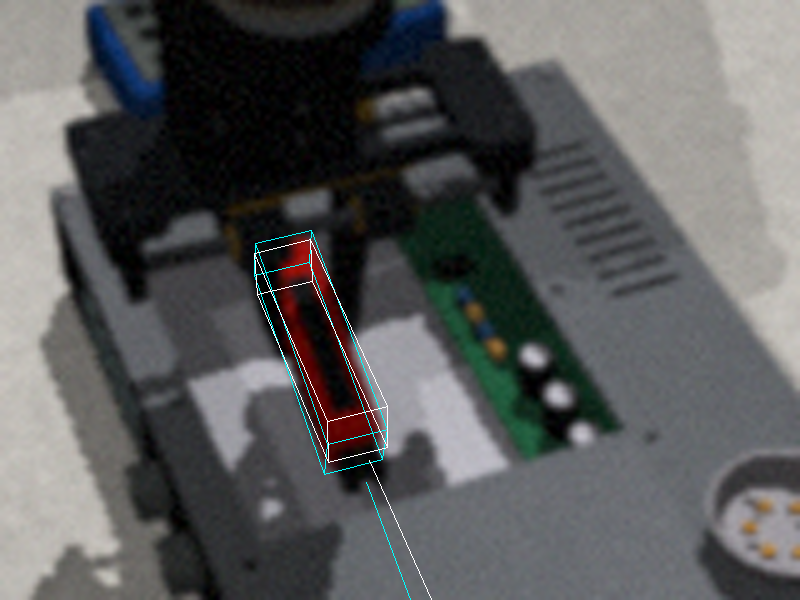

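Call:
{"method": "play_rows", "body": {
  "plan": [
    {"translation":[0,0,0.03],"twist":0,"gripper":255},
    {"translation":[0,0,0.06],"twist":0,"gripper":255},
    {"translation":[0,0,0.083],"twist":0,"gripper":255},
    {"translation":[0,0,0.083],"twist":0,"gripper":255},
    {"translation":[0,0,0.083],"twist":0,"gripper":255}
  ],
  "grip_force": 4
}}

```text
time_s: 6.9
position: [0.5628, 0.0648, 0.0751]
eef_rot: [0.598, 0.801, 0.0, 0.0]
ft_force: [0.0, 1.0, -1.3]
gripper_width: 0.271
```

```bash
python3 -c "
from h import *
look(6)
draw(6,[(19.6,.035,.0085,(255,255,0)),(10,.035,.0085,(255,255,255))])"
```

```text
[0.56280669 0.064802   0.07514947] [[-0.04824396  0.05804992  0.07514947]] [ 0.02867789  1.01013719 -1.25193575] [-0.07376464 -0.02718988  0.00698227] 0.2711456561598223
19.6 tip [-0.0572435  -0.14142182  0.01371569] buttTop [-0.05983897  0.09008239  0.10982533]
10 tip [-0.05771852 -0.15197778  0.04814004] buttTop [-0.05973897  0.09230452  0.10435458]
```

View pics/d6.png

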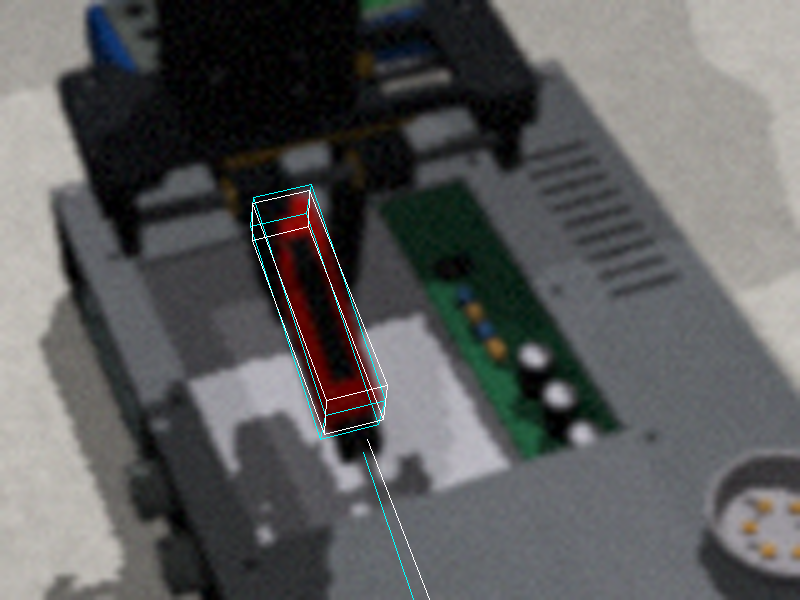

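Call:
{"method": "play_rows", "body": {
  "plan": [
    {"translation":[-0.005,0.016,0.03],"twist":0,"gripper":255},
    {"translation":[-0.01,0.032,0.06],"twist":0,"gripper":255},
    {"translation":[-0.014,0.048,0.09],"twist":0,"gripper":255},
    {"translation":[-0.014,0.048,0.09],"twist":0,"gripper":255},
    {"translation":[-0.014,0.048,0.09],"twist":0,"gripper":255}
  ],
  "grip_force": 4
}}

```text
time_s: 7.58
position: [0.5587, 0.0793, 0.1023]
eef_rot: [0.598, 0.801, 0.0, 0.0]
ft_force: [0.1, 0.9, -1.2]
gripper_width: 0.27
```

```bash
python3 -c "
from h import *
look(7)
snap('top','t7.png')
draw(7,[(28,.035,.0085,(255,255,0)),(18,.035,.0085,(255,255,255))])"
```

```text
[0.55866872 0.07926513 0.10225915] [[-0.04740907  0.07307017  0.10225915]] [ 0.11950811  0.91029995 -1.22426817] [0.04073569 0.01225299 0.04586117] 0.2702662936186676
28 tip [-0.05586217 -0.11269769  0.01233905] buttTop [-0.05920027  0.1023035   0.14118526]
18 tip [-0.05658177 -0.12868879  0.04625785] buttTop [-0.05906065  0.10540621  0.13587584]
```

View pics/d7.png

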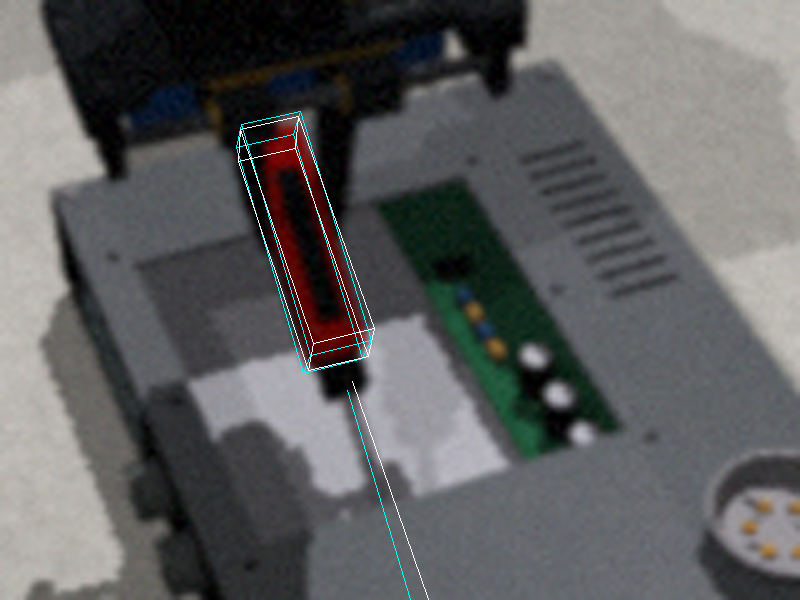

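Call:
{"method": "play_rows", "body": {
  "plan": [
    {"translation":[-0.005,0.016,0.035],"twist":0,"gripper":255},
    {"translation":[-0.01,0.032,0.07],"twist":0,"gripper":255},
    {"translation":[-0.019,0.064,0.12],"twist":0,"gripper":255},
    {"translation":[-0.019,0.064,0.133],"twist":0,"gripper":255},
    {"translation":[-0.019,0.064,0.133],"twist":0,"gripper":255},
    {"translation":[-0.019,0.064,0.133],"twist":0,"gripper":255}
  ],
  "grip_force": 4
}}

```text
time_s: 8.43
position: [0.5529, 0.0983, 0.1419]
eef_rot: [0.598, 0.801, 0.0, 0.0]
ft_force: [-0.3, 1.1, -0.3]
gripper_width: 0.273
```

```bash
python3 -c "
from h import *
look(8)
draw(8,[(41,.035,.0085,(255,255,0)),(28,.035,.0085,(255,255,255))])"
```

```text
[0.55293616 0.09833642 0.1419215 ] [[-0.04656908  0.09296666  0.1419215 ]] [-0.31195908  1.07273189 -0.34637932] [ 0.05347544 -0.10134028  0.08620452] 0.27347548624570983
41 tip [-0.05367132 -0.0636076   0.01314617] buttTop [-0.05855969  0.11694331  0.18697215]
28 tip [-0.05498207 -0.09273529  0.05217245] buttTop [-0.05832017  0.1222659   0.18101866]
```

View pics/d8.png

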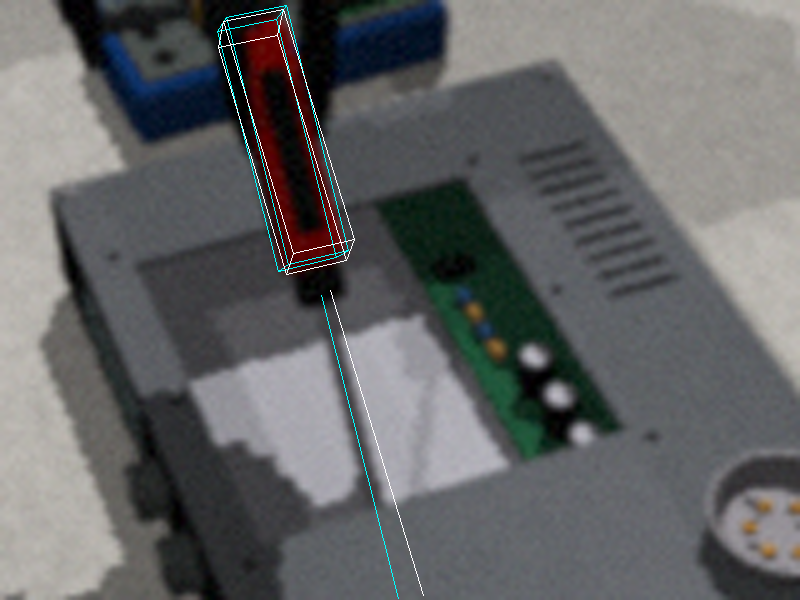

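Call:
{"method": "play_rows", "body": {
  "plan": [
    {"translation":[-0.003,0.01,0.035],"twist":0,"gripper":255},
    {"translation":[-0.006,0.02,0.07],"twist":0,"gripper":255},
    {"translation":[-0.01,0.034,0.105],"twist":0,"gripper":255},
    {"translation":[-0.01,0.034,0.135],"twist":0,"gripper":255},
    {"translation":[-0.01,0.034,0.135],"twist":0,"gripper":255},
    {"translation":[-0.01,0.034,0.135],"twist":0,"gripper":255}
  ],
  "grip_force": 4
}}

```text
time_s: 9.22
position: [0.5498, 0.1085, 0.1824]
eef_rot: [0.598, 0.801, -0.0, -0.0]
ft_force: [0.2, -0.7, -1.7]
gripper_width: 0.275
```

```bash
python3 -c "
from h import *
look(9)
draw(9,[(57,.035,.0085,(255,255,0)),(41,.035,.0085,(255,255,255))],crop=(190,110,350,230))"
```

```text
[0.549809   0.10850266 0.18239622] [[-0.0461887   0.10359619  0.18239622]] [ 0.22186981 -0.72234824 -1.73576544] [ 0.01232633  0.0459653  -0.03003758] 0.2748242972635128
57 tip [-0.05118205 -0.00624018  0.01608606] buttTop [-0.05853804  0.11947464  0.23283401]
41 tip [-0.05328221 -0.05291031  0.05356194] buttTop [-0.05817057  0.1276406   0.22738793]
```

View pics/d9.png

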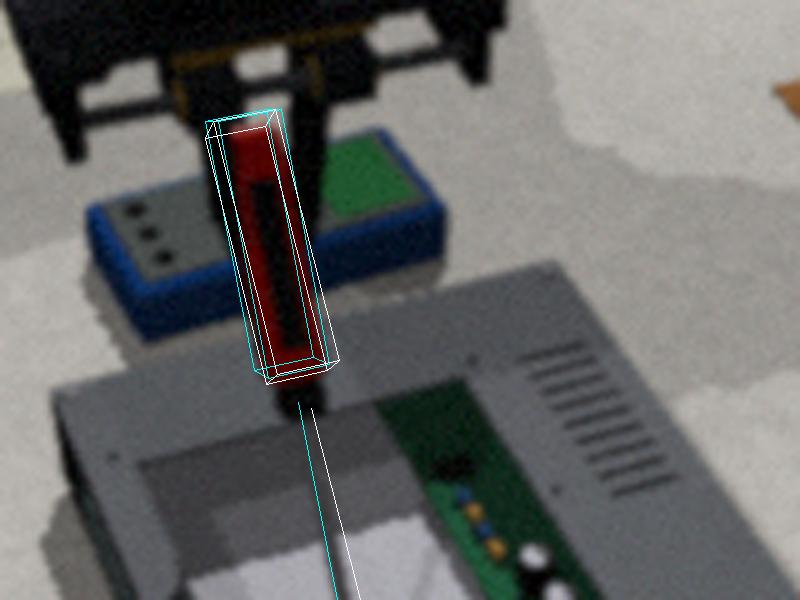

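```bash
python3 -c "
from h import *
draw(9,[(57,.035,.0085,(255,255,0)),(50,.035,.0085,(0,255,0)),(41,.035,.0085,(255,255,255))],crop=(200,160,320,270))"
```

```text
57 tip [-0.05118205 -0.00624018  0.01608606] buttTop [-0.05853804  0.11947464  0.23283401]
50 tip [-0.05215843 -0.02793749  0.03086642] buttTop [-0.05836892  0.12323286  0.23073377]
41 tip [-0.05328221 -0.05291031  0.05356194] buttTop [-0.05817057  0.1276406   0.22738793]
```

View pics/d9.png

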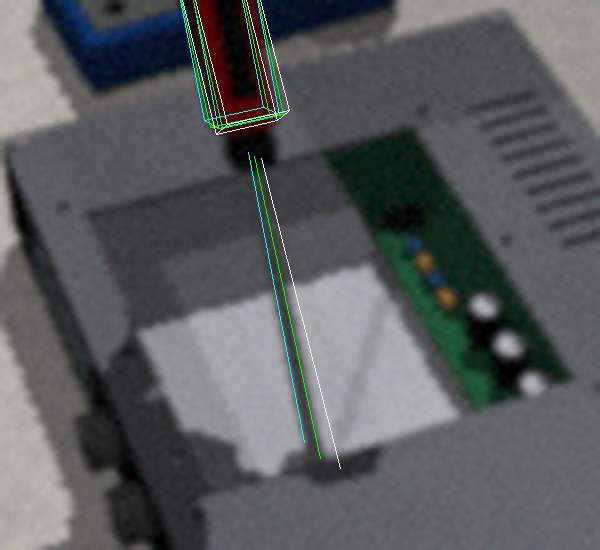

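Call:
{"method": "play_rows", "body": {
  "plan": [
    {"translation":[-0.01,0.03,0],"twist":0,"gripper":255},
    {"translation":[-0.02,0.06,0.01],"twist":0,"gripper":255},
    {"translation":[-0.03,0.1,0.03],"twist":0,"gripper":255},
    {"translation":[-0.03,0.1,0.03],"twist":0,"gripper":255},
    {"translation":[-0.03,0.1,0.03],"twist":0,"gripper":255},
    {"translation":[-0.03,0.1,0.03],"twist":0,"gripper":255}
  ],
  "grip_force": 4
}}

```text
time_s: 10.02
position: [0.5409, 0.1384, 0.1914]
eef_rot: [0.598, 0.801, -0.0, -0.0]
ft_force: [0.8, 0.9, -2.3]
gripper_width: 0.271
```

```bash
python3 -c "
from h import *
look(10);snap('top','t10.png')
draw(10,[(57,.035,.0085,(255,255,0)),(50,.035,.0085,(0,255,0)),(41,.035,.0085,(255,255,255))],crop=(200,160,320,270))"
```

```text
[0.54093128 0.13835248 0.19144541] [[-0.0447845   0.13470655  0.19144541]] [ 0.75637285  0.92166478 -2.26064081] [-0.05032611  0.05423689  0.00287272] 0.2710378654894223
57 tip [-0.04972106  0.02482248  0.02530225] buttTop [-0.05707705  0.1505373   0.2420502 ]
50 tip [-0.05069744  0.00312518  0.04008261] buttTop [-0.05690793  0.15429552  0.23994995]
41 tip [-0.05182122 -0.02184765  0.06277813] buttTop [-0.05670959  0.15870326  0.23660411]
```

View pics/d10.png

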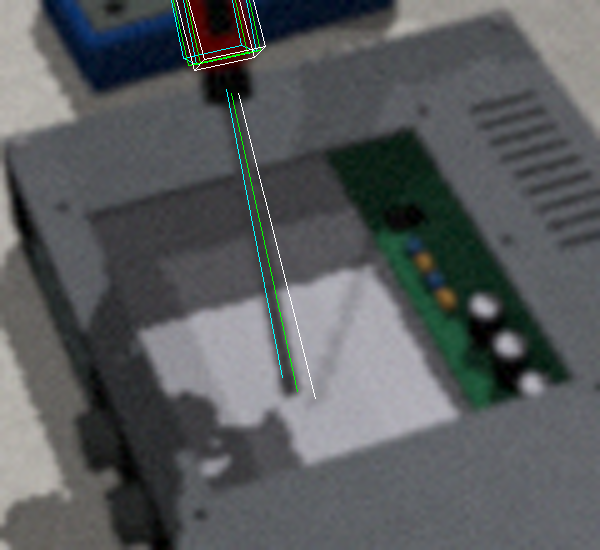

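View pics/t10.png

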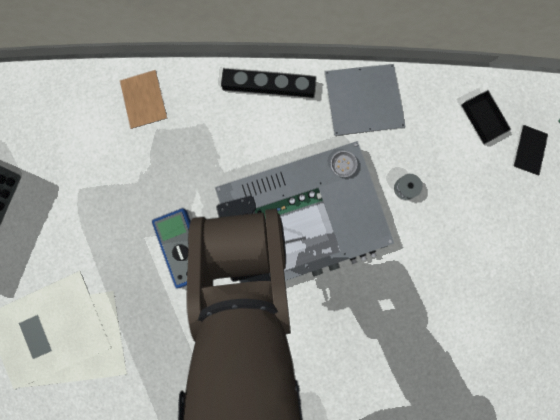

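Call:
{"method": "play_rows", "body": {
  "plan": [
    {"translation":[0,0,0],"twist":0,"gripper":255},
    {"translation":[0,0,0],"twist":0,"gripper":255},
    {"translation":[0,0,0.05],"twist":0,"gripper":255},
    {"translation":[0,0,0.15],"twist":0,"gripper":255},
    {"translation":[0,0,0.27],"twist":0,"gripper":255},
    {"translation":[0,0,0.4],"twist":0,"gripper":255},
    {"translation":[0,0,0.5],"twist":0,"gripper":255},
    {"translation":[0,0,0.53],"twist":0,"gripper":255},
    {"translation":[0,0,0.53],"twist":0,"gripper":255},
    {"translation":[0,0,0.53],"twist":0,"gripper":255}
  ],
  "grip_force": 30
}}

```text
time_s: 11.38
position: [0.5406, 0.1385, 0.3494]
eef_rot: [0.598, 0.801, -0.001, -0.001]
ft_force: [0.4, 0.0, -2.1]
gripper_width: 0.271
```

```bash
python3 -c "
from h import *
look(11);snap('top','t11.png')
draw(11,[(57,.035,.0085,(255,255,0)),(50,.035,.0085,(0,255,0))],crop=(150,0,430,210),f=2.85)
print(get_state()['qvel'])"
```

```text
[0.54057098 0.1385409  0.34935298] [[-0.04506306  0.13500273  0.34935298]] [ 0.43406044  0.04309045 -2.07603782] [ 0.00340415  0.02646899 -0.02118005] 0.27128859338542616
57 tip [-0.0498811   0.02510346  0.18335879] buttTop [-0.05723709  0.15081828  0.40010674]
50 tip [-0.05085748  0.00340615  0.19813915] buttTop [-0.05706797  0.15457649  0.3980065 ]
[-0.00040919 -0.00161563 -0.00505021  0.00136634  0.00306904  0.0003844 ]
```

View pics/s11.png

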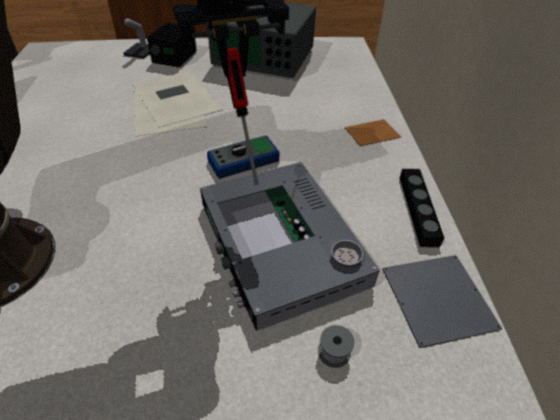

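View pics/d11.png

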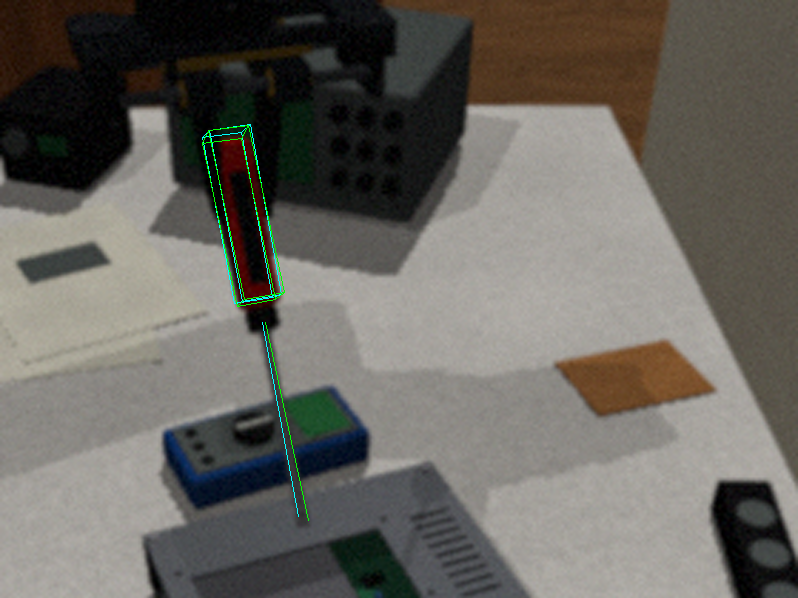

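Call:
{"method": "play_rows", "body": {
  "plan": [
    {"translation":[0,0,0],"twist":0,"gripper":255},
    {"translation":[0,0,0],"twist":0,"gripper":255},
    {"translation":[0,0,0],"twist":0,"gripper":255},
    {"translation":[0,0,0],"twist":0,"gripper":255}
  ]
}}

```text
time_s: 11.98
position: [0.5409, 0.1386, 0.3506]
eef_rot: [0.598, 0.801, 0.0, 0.0]
ft_force: [-0.9, 0.8, -1.1]
gripper_width: 0.271
```

```bash
python3 -c "
from h import *
a=cv2.imread('pics/s11.png').astype(int);b=snap('side','s12.png')[:,:,::-1].astype(int)
print(abs(a-b)[60:190,225:265].max(), get_state()['position'], abs(get_state()['qvel']).max())
print(sign_off())"
```

```text
47 [0.54091088 0.13859222 0.35056839] 0.0017864007812698067
the job is handed in; nothing more can be done
None
```

The screwdriver is out of the case and held still in the gripper, and the job is handed in at about 12 s of the 42 s allowed.

- **How it came out:** I gripped the handle through the hatch and slid it about 40 mm toward the blade side, so the butt came clear of the cover. I then eased the grip to 4 N so the blade could droop onto the floor, drew it out butt first at a growing slant, tightened to 30 N and lifted.
- **Height at the end:** the lowest point, the tip, is estimated from the side image at about 0.18–0.20 m above the bench. That is roughly 12–13 cm above the cover, against the 6 cm asked.
- **Forces:** the wrist forces I read, at the end of each move, stayed around 2 N or less. The grip opening matched the 26 mm handle throughout.
- **Other things:** the multimeter, solder spool and screw dish look unmoved by eye in the last full side picture, taken just before the final hold; I did not measure them.
- **Stillness:** joint speeds at the end were near zero. A pixel comparison of the last two side pictures around the screwdriver gave a largest difference of 47 grey levels. I put this down to picture noise and the roughly 1 mm of settling, but I did not check it further.
- **Uncertainty:** I judged the slant by overlaying the expected outline on the side picture, so it is only good to about ±5°. The top camera was blocked by the arm.

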